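# Find the rocking tub lid and press it home

## Robot

A 7-joint arm with a two-finger parallel gripper is mounted at the origin on the work surface. World frame = base frame: x ahead of the robot, y to its left, z up, the work surface at z = 0. Lengths are in m, angles in rad, forces in N, time in s.
With the tool pointing down it reaches from about 0.4 to 0.875 m from the base axis. Payload 19.3 kg.
Tool frame: the origin (TCP) lies at the very end of the fingers, on their centre line; the grasp point (between the pads) lies 19 mm behind it; z points along the fingers, y is the direction in which the jaws open and shut (so a half turn about z gives the same grasp; the last joint's range is limited). The gripper opens to 85 mm and grips with 20 to 120 N. Pads are 22 mm wide; open, the fingers measure 114 mm over their backs; the gripper's body (76 mm by 85 mm) begins 54 mm behind the grasp point. The pads swing forward as they close: fully open they stand 13 mm farther back than shut.
Start: joints at [1.073, 0.521, -0.036, 1.599, 0.021, 1.021, -0.113], TCP at [0.259, -0.569, 0.231] pointing down, gripper open.
Joint ranges: [-2.91, 2.91], [-0.3, 2.13], [-1.5, 1.42], [0.17, 2.43], [-1.26, 4.41], [0.16, 1.93], [-2.52, 2.52]. Speed limits (rad/s): [1.89, 1.89, 2.39, 2.39, 3.01, 3.01, 3.01].

## Interface

Orientations are given as [roll, pitch, yaw] about the fixed x, y, z axes, in that order (R = Rz(yaw) Ry(pitch) Rx(roll)).
In Python, from workcell import bot, grab_frame, calibration, workorder gives the robot as it stands.
- The arm moves only by the tool move_arm, never from a script. Its arguments are lists of equal length, an entry for each row: "jaw": the closure in counts, from 0 (fully open) to 255 (shut); "dp": the shift along the tool's x, y, z in units of 800 mm (1.0 is 800 mm), a list of three; "rotation": the turn, a rotation vector about the tool's x, y, z in units of pi rad (1.0 is pi rad), a list of three. In form: {"jaw": [jaw, ...], "dp": [[dx, dy, dz], ...], "rotation": [[rx, ry, rz], ...]}. A call has 1 to 10 rows; each row shifts and turns the commanded pose from where the row before left it, along the tool's axes as they then stand; what a row does not reach is not made up. A row lasts 1/8 s, in which the tool goes at most 62.5 mm and 10.7 degrees, less where a joint would pass 70% of its speed; a pose out of reach is approached as far as the arm can. A call with a number of a shift or a turn outside -1 to 1 is refused whole. A call with a gripper value outside its range is refused whole. The fingers move at their own pace and stop on an object; "squeeze" is the grip in N (left out, the last holds). Time passes only in rows, so rows that do not move let the fingers close. It gives the time, the measured TCP pose, the force and the opening at its end, in the units of the state.
- bot.observe(): the state, without advancing time (a new reading comes with each control period).
- grab_frame(name): name is "scene" or "top"; returns the picture (384x512x3 uint8, blue, green, red); there is no depth.
- calibration(name): a dict with "camera_matrix" (3x3 intrinsics, pixels), "dist" ([k1, k2, p1, p2, k3] as OpenCV has them; the pictures are not rectified), "T" (4x4, takes a point from camera to world coordinates). Camera axes: x right, y down, z forward; pixel columns grow to the right and rows downward; lengths in m; the calibration is good to about 2 mm. A picture is of the moment at which its call begins. calibration takes no time and is no camera call.
- workorder.job_done(): hands the job in, once; it reports no verdict.
The state is a dict: "clock": time; "qpos": joint angles; "qd": joint speeds; "joint_efforts": joint torques, N m; "position": TCP position; "tool_rot": TCP orientation; "force": force on the tool from outside, world axes, zero at the start; "moment": the same for the moment, N m; "grip_width": finger opening in m.
Only numpy, scipy, OpenCV 4.12 (cv2) and the standard library are available. Lean on these libraries where they do the work, as an engineer would, in place of code of your own. Each camera call takes 0.05 s, during which the arm holds its last target. There are 200 camera calls.

## Task

One of the five lidded tubs in the crate has not been closed properly. Press the lids near the edge with a fingertip, one after another, until you find the one that rocks, then push that lid down on its middle until it is fully home and no longer tips. Only press, using no more than firm finger pressure: lift no lid, and leave the bottle, carton, candle and tin where they stand.

Things in the scene. Friction and masses are not known exactly. Their poses are not given: they have to be found in the camera images.
- lid_a_top (a point): centre of the flat top of lid a, a ribbed plastic push-on lid 92 mm across and 18 mm deep; z axis points up out of the lid and tips with it. The lid tops stand about 115 to 130 mm above the counter; the tubs stand on cardboard of differing thickness (8 mm spread), so height does not show which lid is loose
- snap_a (a joint): how far lid a has gone down since the start, in m: 0 = as it stood at the start, positive = pressed down, negative = lifted. A lid that is home gives neither way; the loose one stands 5 mm high. A push of 10 to 18 N on its middle drives it down those 5 mm onto the rim, where it stays; 2 to 4 N on its outer third (30 to 36 mm from the middle) only tips that side down about 4 mm (0.1 rad), and it springs back
- lid_b_top (a point): centre of the flat top of lid b, a ribbed plastic push-on lid 92 mm across and 18 mm deep; z axis points up out of the lid and tips with it. The lid tops stand about 115 to 130 mm above the counter; the tubs stand on cardboard of differing thickness (8 mm spread), so height does not show which lid is loose
- snap_b (a joint): how far lid b has gone down since the start, in m: 0 = as it stood at the start, positive = pressed down, negative = lifted. A lid that is home gives neither way; the loose one stands 5 mm high. A push of 10 to 18 N on its middle drives it down those 5 mm onto the rim, where it stays; 2 to 4 N on its outer third (30 to 36 mm from the middle) only tips that side down about 4 mm (0.1 rad), and it springs back
- lid_c_top (a point): centre of the flat top of lid c, a ribbed plastic push-on lid 92 mm across and 18 mm deep; z axis points up out of the lid and tips with it. The lid tops stand about 115 to 130 mm above the counter; the tubs stand on cardboard of differing thickness (8 mm spread), so height does not show which lid is loose
- snap_c (a joint): how far lid c has gone down since the start, in m: 0 = as it stood at the start, positive = pressed down, negative = lifted. A lid that is home gives neither way; the loose one stands 5 mm high. A push of 10 to 18 N on its middle drives it down those 5 mm onto the rim, where it stays; 2 to 4 N on its outer third (30 to 36 mm from the middle) only tips that side down about 4 mm (0.1 rad), and it springs back
- lid_d_top (a point): centre of the flat top of lid d, a ribbed plastic push-on lid 92 mm across and 18 mm deep; z axis points up out of the lid and tips with it. The lid tops stand about 115 to 130 mm above the counter; the tubs stand on cardboard of differing thickness (8 mm spread), so height does not show which lid is loose
- snap_d (a joint): how far lid d has gone down since the start, in m: 0 = as it stood at the start, positive = pressed down, negative = lifted. A lid that is home gives neither way; the loose one stands 5 mm high. A push of 10 to 18 N on its middle drives it down those 5 mm onto the rim, where it stays; 2 to 4 N on its outer third (30 to 36 mm from the middle) only tips that side down about 4 mm (0.1 rad), and it springs back
- lid_e_top (a point): centre of the flat top of lid e, a ribbed plastic push-on lid 92 mm across and 18 mm deep; z axis points up out of the lid and tips with it. The lid tops stand about 115 to 130 mm above the counter; the tubs stand on cardboard of differing thickness (8 mm spread), so height does not show which lid is loose
- snap_e (a joint): how far lid e has gone down since the start, in m: 0 = as it stood at the start, positive = pressed down, negative = lifted. A lid that is home gives neither way; the loose one stands 5 mm high. A push of 10 to 18 N on its middle drives it down those 5 mm onto the rim, where it stays; 2 to 4 N on its outer third (30 to 36 mm from the middle) only tips that side down about 4 mm (0.1 rad), and it springs back
- crate: low wooden display crate, fixed to the counter, 232 x 344 mm and 62 mm high, with 2 x 3 compartments spaced 112 mm; x axis along its short side, y along its long side; origin at the centre of its underside. Five compartments hold identical white tubs, 84 mm across and 100 mm tall, that are wedged in and do not move; one holds the bottle
- bottle: amber glass bottle, 48 mm across, 85 mm tall, loose, upright in the sixth compartment, its cap well below the lids; origin at the centre of its underside; to be left alone
- carton: upright green carton, 42 x 62 x 105 mm, loose on the counter beside the crate; origin at the centre of its underside; to be left alone
- candle: short thick wax-yellow candle, 42 mm across, 75 mm tall, loose on the counter beside the crate; origin at the centre of its underside; to be left alone
- tin: round flat aluminium salve tin, 66 mm across, 24 mm high, loose on the counter beside the crate; origin at the centre of its underside; to be left alone

How it is judged:
On the way, in this order (a step that is already met when the one before it is completed fails the run):
1. the loose lid has been found: pressed near its edge, it tips by more than 0.045 rad (2.6 degrees) before it is pushed down (((angle between lid_a_top's own z axis and vertical above 0.045 rad and value of joint snap_a below 0.0035 m) or (angle between lid_b_top's own z axis and vertical above 0.045 rad and value of joint snap_b below 0.0035 m) or (angle between lid_c_top's own z axis and vertical above 0.045 rad and value of joint snap_c below 0.0035 m) or (angle between lid_d_top's own z axis and vertical above 0.045 rad and value of joint snap_d below 0.0035 m) or (angle between lid_e_top's own z axis and vertical above 0.045 rad and value of joint snap_e below 0.0035 m))), for 0.05 s.
2. the loose lid has been pushed down fully home and lies level (((value of joint snap_a above 0.004 m and angle between lid_a_top's own z axis and vertical below 0.02 rad) or (value of joint snap_b above 0.004 m and angle between lid_b_top's own z axis and vertical below 0.02 rad) or (value of joint snap_c above 0.004 m and angle between lid_c_top's own z axis and vertical below 0.02 rad) or (value of joint snap_d above 0.004 m and angle between lid_d_top's own z axis and vertical below 0.02 rad) or (value of joint snap_e above 0.004 m and angle between lid_e_top's own z axis and vertical below 0.02 rad))), for 0.2 s.
At the end, for the whole second after the job is handed in: The lid that rocked has gone down at least 4 mm of its 5 mm; all five lids are level within 0.02 rad and none is raised by more than 1 mm; the bottle, carton, candle and tin stand upright and at rest within 20 mm of where they began (value of joint any of snap_a, snap_b, snap_c, snap_d, snap_e above 0.004 m and value of joint each of snap_a, snap_b, snap_c, snap_d, snap_e above -0.001 m and angle between each of lid_a_top, lid_b_top, lid_c_top, lid_d_top, lid_e_top's own z axis and vertical below 0.02 rad and distance of each of bottle, carton, candle, tin from where it was at the start of the episode below 0.02 m and angle between each of bottle, carton, candle, tin's own z axis and vertical below 0.1 rad and linear speed of each of bottle, carton, candle, tin below 0.02 m/s); the robot touches nothing.
It fails at once if a lid is lifted (raised by more than 3 mm) (value of joint any of snap_a, snap_b, snap_c, snap_d, snap_e below -0.003 m).
It fails at once if the bottle, carton, candle or tin is moved by more than 30 mm or tipped (distance of any of bottle, carton, candle, tin from where it was at the start of the episode above 0.03 m or angle between any of bottle, carton, candle, tin's own z axis and vertical above 0.3 rad).
It fails at once if the fingers press with more than 50 N (contact force between the fingers and anything else above 50 N).
It also fails if it takes over 54 s, if anything falls off the work surface, if the arm or the gripper's body presses on something with over 40 N, if the wrist force passes 120 N, or if a joint passes its speed limit or range.

## Working session

There is one attempt and no reset: what is moved stays moved. The work goes in short steps, Python scripts to look and compute and a tool call to move; the robot and the scene stay as the last step left them, time stands still between calls to the robot, and variables do not carry over. Pictures are saved under pics/ and viewed, about 8 in all and at most 12, crops included, and the job is handed in when it is done.

Besides the shell and the picture viewer there is one more tool, called as name(argument=value, ...) on one line, values as JSON. move_arm: Moves the arm, as the interface text tells. Shifts and turns lie within -1 to 1; 1 stands for 800 mm of shift or pi rad of turn. Its arguments: {"type":"object","properties":{"jaw":{"type":"array","items":{"type":"number"}},"dp":{"type":"array","items":{"type":"array","items":{"type":"number","minimum":-1,"maximum":1}}},"rotation":{"type":"array","items":{"type":"array","items":{"type":"number","minimum":-1,"maximum":1}}},"squeeze":{"type":"number"}},"required":["jaw","dp","rotation"]}

```bash
mkdir -p pics; python3 - <<'E'
from workcell import bot, grab_frame, calibration
import cv2
for n in("scene","top"):
    cv2.imwrite(f"pics/{n}0.png",grab_frame(n)); c=calibration(n); print(c["camera_matrix"],c["dist"],c["T"])
print(bot.observe())
E
```

```text
[[350.28562818   0.         252.65315437]
 [  0.         350.28562818 191.0711871 ]
 [  0.           0.           1.        ]] [0.0117277 0.        0.        0.        0.       ] [[ 0.69330515  0.48089377 -0.53672075  0.97746759]
 [ 0.7206057  -0.45493305  0.52322399 -0.35267865]
 [ 0.00744315 -0.74951791 -0.66194221  0.60637895]
 [ 0.          0.          0.          1.        ]]
[[404.27325721   0.         254.61523096]
 [  0.         404.27325721 192.84172435]
 [  0.           0.           1.        ]] [-0.09861855  0.          0.          0.          0.        ] [[-0.00495461 -0.99004046  0.14069594  0.41305969]
 [-0.99997531  0.00560627  0.00423573  0.03241033]
 [-0.00498232 -0.14067148 -0.99004379  1.05877671]
 [ 0.          0.          0.          1.        ]]
{'clock': 0.1, 'qpos': array([ 1.07282361,  0.52198438, -0.03634503,  1.59989234,  0.0211993 ,
        1.02112722, -0.1127968 ]), 'qd': array([ 0.00040696, -0.00042042,  0.00080429, -0.00113313,  0.00065699,
        0.00127403,  0.00015538]), 'joint_efforts': array([ 7.01008074e-03, -9.28491640e+01,  1.98563799e+00, -3.70532441e+01,
        1.83056539e-02,  5.39737419e-03, -1.79324270e-04]), 'position': array([ 0.25914034, -0.56843296,  0.23078542]), 'tool_rot': array([-3.14056811e+00,  6.18877093e-05,  4.27778803e-01]), 'force': array([-0.40920774,  0.80156723, -0.01008521]), 'moment': array([ 0.0366554 , -0.05435227,  0.03073869]), 'grip_width': 0.08566354934540872}
```

View pics/top0.png

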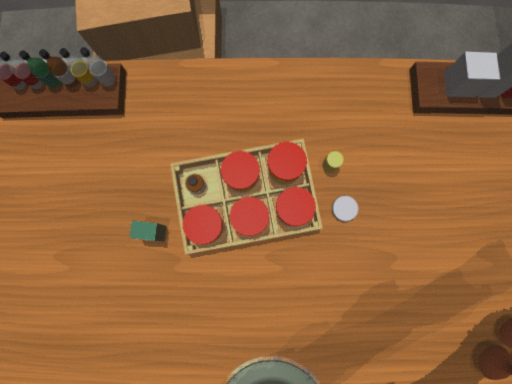

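View pics/scene0.png

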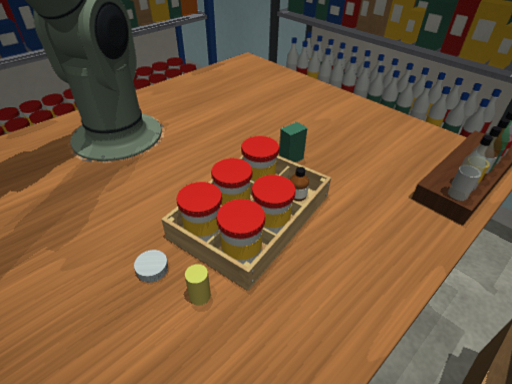

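Top view: five red lids at about (240,171), (287,161), (203,225), (250,217), (296,207). The bottle is at (195,183), carton (145,231), candle (335,160) and tin (345,209). Next I'll locate the lids.

```bash
cat > h.py <<'E'
import numpy as np, cv2
from workcell import calibration
def ray(n,uv,z):
    c=calibration(n);T=np.array(c["T"])
    p=cv2.undistortPoints(np.array([[uv]],float),np.array(c["camera_matrix"]),np.array(c["dist"]))[0,0]
    d=T[:3,:3]@np.array([p[0],p[1],1]);o=T[:3,3];return o+d*(z-o[2])/d[2]
def reds(im):
    h=cv2.cvtColor(im,cv2.COLOR_BGR2HSV)
    m=(((h[...,0]<6)|(h[...,0]>174))&(h[...,1]>170)&(h[...,2]>90)).astype(np.uint8)
    n,l,s,c=cv2.connectedComponentsWithStats(m)
    return [(c[i],s[i]) for i in range(1,n) if s[i][4]>300]
E
python3 - <<'E'
from h import *
import itertools
im=cv2.imread("pics/top0.png")
P=[]
for c,s in reds(im):
    p=ray("top",c,.120);print(c.round(1),s,p.round(4)); P.append(p[:2])
s=cv2.imread("pics/scene0.png")
for c,st in reds(s): print("scene",c.round(1),st,ray("scene",c,.118).round(4))
P=np.array(P);
for n,uv,z in(("bottle",(195,183),.085),("carton",(145,231),.105),("candle",(335,160),.075),("tin",(345,209),.024)): print(n,ray("top",uv,z).round(3))
E
```

```text
[286.6 160.7] [ 268  142   39   39 1155] [ 0.6231 -0.0399  0.12  ]
[239.8 169.6] [ 221  151   38   38 1125] [0.6023 0.0713 0.12  ]
[295.7 205.9] [ 276  187   39   39 1161] [ 0.515  -0.0593  0.12  ]
[249.6 215.3] [ 230  197   39   39 1061] [0.4937 0.0485 0.12  ]
[201.5 224.3] [ 183  206   39   38 1130] [0.4732 0.1604 0.12  ]
scene [260.  146.9] [242 136  38  25 667] [0.4756 0.1603 0.118 ]
scene [231.4 171. ] [212 158  40  28 841] [0.4994 0.046  0.118 ]
scene [273.5 189.3] [ 252  175   44   32 1009] [0.6077 0.0693 0.118 ]
scene [198.8 197.2] [ 177  182   45   34 1112] [ 0.519  -0.0606  0.118 ]
scene [240.6 216.5] [ 217  199   48   37 1362] [ 0.6193 -0.0355  0.118 ]
bottle [0.577 0.182 0.085]
carton [0.459 0.297 0.105]
candle [ 0.635 -0.164  0.075]
tin [ 0.517 -0.196  0.024]
```

move_arm(jaw=[255,255,255,255,255,255,255,255,255,255], dp=[[0,0,0],[0,0,0],[0.0386,-0.0563,0],[0.0386,-0.0563,0],[0.0386,-0.0563,0],[0.0386,-0.0563,0],[0.0386,-0.0563,0],[0.0386,-0.0563,0],[0.0386,-0.0563,0],[0.0386,-0.0563,0]], rotation=[[0,0,0.038],[0,0,0.038],[0,0,0],[0,0,0],[0,0,0],[0,0,0],[0,0,0],[0,0,0],[0,0,0],[0,0,0]], squeeze=20)

```text
clock: 1.35
position: [0.4346, -0.1667, 0.2313]
tool_rot: [3.142, 0.0, 0.189]
force: [1.3, -1.2, 0.2]
grip_width: -0.0001
```

move_arm(jaw=[255,255,255,255,255], dp=[[0,0,0],[0.025,-0.036,0.033],[0.025,-0.036,0.033],[0.025,-0.036,0.033],[0,0,0]], rotation=[[0,0,0],[0,0,0],[0,0,0],[0,0,0],[0,0,0]])

```text
clock: 1.98
position: [0.4765, -0.0705, 0.1504]
tool_rot: [-3.14, 0.003, 0.192]
force: [-0.3, -0.4, 0.2]
grip_width: 0.0001
```

move_arm(jaw=[255,255,255,255,255], dp=[[0,0,0.021],[0,0,0],[0,0,0.00125],[0,0,0.00125],[0,0,0.00125]], rotation=[[0,0,0],[0,0,0],[0,0,0],[0,0,0],[0,0,0]])

```text
clock: 2.6
position: [0.477, -0.0724, 0.1326]
tool_rot: [3.141, -0.001, 0.189]
force: [-0.1, 0.8, 0.5]
grip_width: 0.0002
```

```bash
python3 - <<'E'
from workcell import grab_frame
import cv2
a=grab_frame("top");b=grab_frame("scene")
A=cv2.resize(a[130:280,150:380],None,fx=3,fy=3);cv2.imwrite("pics/t1.png",A)
cv2.imwrite("pics/s1.png",cv2.resize(b[60:280,130:340],None,fx=2.7,fy=2.7))
E
```

```text
(no output)
```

View pics/s1.png

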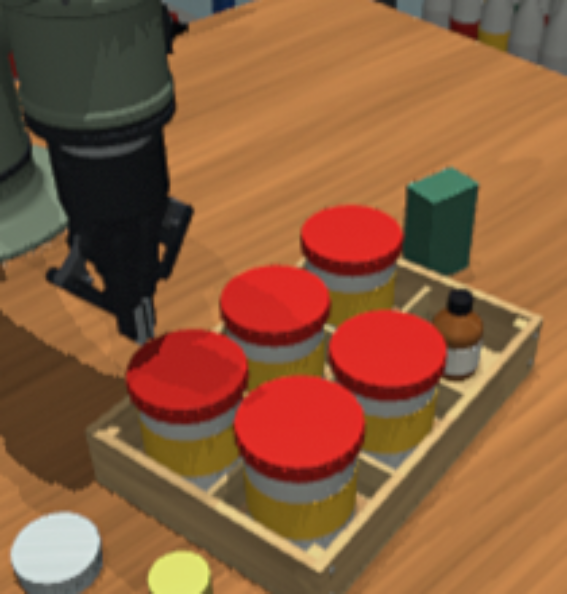

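The fingertip (crop ~(145,340)) hangs just above the robot-side edge of the lid nearest the tin. Continuing down.

move_arm(jaw=[255,255,255], dp=[[0,0,0.00125],[0,0,0.00125],[0,0,0.00125]], rotation=[[0,0,0],[0,0,0],[0,0,0]])

```text
clock: 3.08
position: [0.4769, -0.0722, 0.1292]
tool_rot: [-3.142, 0.0, 0.189]
force: [-0.7, -0.5, -0.1]
grip_width: -0.0
```

```bash
python3 - <<'E'
from workcell import bot
s=bot.observe();print(s["position"],s["force"])
E
```

```text
[ 0.47691091 -0.07222074  0.12921882] [-0.68027636 -0.50059151 -0.14533189]
```

move_arm(jaw=[255,255,255], dp=[[0,0,0.00125],[0,0,0.00125],[0,0,0.00125]], rotation=[[0,0,0],[0,0,0],[0,0,0]])

```text
clock: 3.45
position: [0.4769, -0.0722, 0.1262]
tool_rot: [-3.142, 0.0, 0.189]
force: [-0.2, 0.6, -0.0]
grip_width: 0.0003
```

move_arm(jaw=[255,255], dp=[[0,0,0.00125],[0,0,0.00125]], rotation=[[0,0,0],[0,0,0]])

```text
clock: 3.7
position: [0.4769, -0.0722, 0.1242]
tool_rot: [-3.142, 0.0, 0.189]
force: [-0.5, -0.3, -0.6]
grip_width: -0.0
```

move_arm(jaw=[255,255], dp=[[0,0,0.00125],[0,0,0.00125]], rotation=[[0,0,0],[0,0,0]])

```text
clock: 3.95
position: [0.4769, -0.0722, 0.1222]
tool_rot: [-3.142, 0.0, 0.189]
force: [0.4, -0.8, -0.0]
grip_width: -0.0003
```

move_arm(jaw=[255,255], dp=[[0,0,0.00125],[0,0,0.00125]], rotation=[[0,0,0],[0,0,0]])

```text
clock: 4.2
position: [0.4769, -0.0722, 0.1202]
tool_rot: [-3.142, -0.0, 0.189]
force: [0.5, -0.0, -0.0]
grip_width: -0.0003
```

move_arm(jaw=[255], dp=[[0,0,0.00125]], rotation=[[0,0,0]])

```text
clock: 4.32
position: [0.4769, -0.0722, 0.1193]
tool_rot: [-3.142, -0.0, 0.189]
force: [0.6, 0.5, -0.9]
grip_width: 0.0002
```

move_arm(jaw=[255], dp=[[0,0,0.00125]], rotation=[[0,0,0]])

```text
clock: 4.45
position: [0.4769, -0.0723, 0.1183]
tool_rot: [3.142, -0.0, 0.189]
force: [-2.6, 0.7, 11.4]
grip_width: -0.0001
```

move_arm(jaw=[255], dp=[[0,0,0.00125]], rotation=[[0,0,0]])

```text
clock: 4.58
position: [0.477, -0.0723, 0.1178]
tool_rot: [3.141, -0.0, 0.189]
force: [-8.1, 1.4, 28.6]
grip_width: 0.0004
```

```bash
python3 - <<'E'
from workcell import grab_frame
import cv2
a=grab_frame("top");b=grab_frame("scene")
A=cv2.resize(a[130:280,170:350],(480,400));B=cv2.resize(b[130:250,150:300],(500,400))
cv2.imwrite("pics/ts2.png",cv2.resize(cv2.hconcat([A,B]),None,fx=.81,fy=.81))
E
```

```text
(no output)
```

View pics/ts2.png

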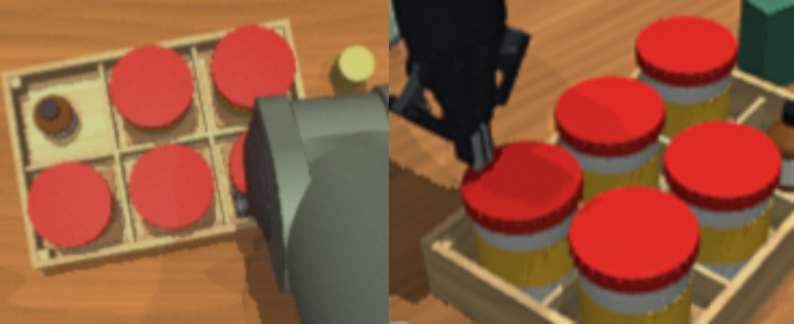

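L3 is firm: the force reached 28.6 N within 1 mm at z≈0.118. I'll triangulate the other lid heights relative to it so I can use finer steps near contact.

move_arm(jaw=[255,255,255,255,255], dp=[[0,0,-0.03],[0,-0.048,0],[0,-0.048,0],[0,-0.048,0],[0,0,0]], rotation=[[0,0,0],[0,0,0],[0,0,0],[0,0,0],[0,0,0]])

```text
clock: 5.3
position: [0.4549, 0.0434, 0.1414]
tool_rot: [-3.141, -0.0, 0.193]
force: [0.6, -0.5, -0.0]
grip_width: -0.0002
```

```bash
python3 - <<'E'
from h import *
t=[c for c,_ in reds(cv2.imread("pics/top0.png"))];s=[c for c,_ in reds(cv2.imread("pics/scene0.png"))]
oc=lambda n:np.array(calibration(n)["T"])[:3,3]
for i,j in((0,4),(1,2),(2,3),(3,1),(4,0)):
    a,b=oc("top"),oc("scene");d=ray("top",t[i],.1)-a;e=ray("scene",s[j],.1)-b
    k=np.linalg.lstsq(np.c_[d,-e],b-a,rcond=None)[0];p=a+k[0]*d;q=b+k[1]*e;print("L%d"%(i+1),((p+q)/2).round(4),(np.linalg.norm(p-q)*1e3).round(1))
E
```

```text
L1 [ 0.6227 -0.0393  0.1231] 1.1
L2 [0.6041 0.0722 0.1138] 1.7
L3 [ 0.5159 -0.0593  0.1151] 1.2
L4 [0.4946 0.0491 0.1135] 1.3
L5 [0.4738 0.1613 0.1165] 1.1
```

move_arm(jaw=[255,255], dp=[[0,0,0.024],[0,0,0]], rotation=[[0,0,0],[0,0,0]])

```text
clock: 5.55
position: [0.4547, 0.0402, 0.1214]
tool_rot: [3.141, 0.002, 0.188]
force: [-0.2, -0.5, 0.8]
grip_width: 0.0
```

move_arm(jaw=[255,255,255], dp=[[0,0,0.000625],[0,0,0.000625],[0,0,0.000625]], rotation=[[0,0,0],[0,0,0],[0,0,0]])

```text
clock: 5.92
position: [0.4554, 0.0408, 0.1209]
tool_rot: [3.142, -0.001, 0.189]
force: [-0.5, -0.2, -0.5]
grip_width: -0.0001
```

move_arm(jaw=[255,255,255], dp=[[0,0,0.000625],[0,0,0.000625],[0,0,0.000625]], rotation=[[0,0,0],[0,0,0],[0,0,0]])

```text
clock: 6.3
position: [0.4553, 0.041, 0.1191]
tool_rot: [-3.142, 0.0, 0.189]
force: [0.2, 0.3, -1.3]
grip_width: -0.0002
```

move_arm(jaw=[255,255], dp=[[0,0,0.000625],[0,0,0.000625]], rotation=[[0,0,0],[0,0,0]])

```text
clock: 6.55
position: [0.4553, 0.0409, 0.1181]
tool_rot: [-3.142, 0.0, 0.189]
force: [-0.2, -0.7, 0.4]
grip_width: 0.0001
```

move_arm(jaw=[255,255], dp=[[0,0,0.000625],[0,0,0.000625]], rotation=[[0,0,0],[0,0,0]])

```text
clock: 6.8
position: [0.4553, 0.0409, 0.1171]
tool_rot: [-3.142, 0.0, 0.189]
force: [-0.0, -0.6, -0.1]
grip_width: 0.0002
```

move_arm(jaw=[255], dp=[[0,0,0.000625]], rotation=[[0,0,0]])

```text
clock: 6.92
position: [0.4552, 0.0409, 0.1166]
tool_rot: [-3.142, 0.0, 0.189]
force: [0.1, 0.4, 0.3]
grip_width: -0.0004
```

move_arm(jaw=[255], dp=[[0,0,0.000625]], rotation=[[0,0,0]])

```text
clock: 7.05
position: [0.4552, 0.0409, 0.1161]
tool_rot: [-3.142, 0.0, 0.189]
force: [0.3, 0.6, -0.6]
grip_width: 0.0001
```

move_arm(jaw=[255,255], dp=[[0,0,0.000625],[0,0,0.000625]], rotation=[[0,0,0],[0,0,0]])

```text
clock: 7.3
position: [0.4553, 0.0409, 0.1152]
tool_rot: [3.142, 0.0, 0.189]
force: [-2.6, -0.1, 8.2]
grip_width: 0.0002
```

move_arm(jaw=[255], dp=[[0,0,0.000625]], rotation=[[0,0,0]])

```text
clock: 7.42
position: [0.4553, 0.0409, 0.1149]
tool_rot: [3.141, -0.0, 0.189]
force: [-4.3, -0.5, 17.8]
grip_width: 0.0006
```

move_arm(jaw=[255], dp=[[0,0,0.000625]], rotation=[[0,0,0]])

```text
clock: 7.55
position: [0.4553, 0.0409, 0.1147]
tool_rot: [3.141, -0.0, 0.189]
force: [-6.4, -1.1, 25.6]
grip_width: -0.0002
```

L4 is firm too (8 to 26 N over 0.5 mm). Next is L5.

move_arm(jaw=[255,255,255,255,255,255,255], dp=[[0,0,-0.03],[0,-0.047,0],[0,-0.047,0],[0,-0.047,0],[0,0,0],[0,0,0.018],[0,0,0]], rotation=[[0,0,0],[0,0,0],[0,0,0],[0,0,0],[0,0,0],[0,0,0],[0,0,0]])

```text
clock: 8.43
position: [0.4336, 0.1505, 0.1224]
tool_rot: [3.141, 0.002, 0.188]
force: [-0.2, -0.1, 0.1]
grip_width: -0.0003
```

move_arm(jaw=[255,255], dp=[[0,0,0.000625],[0,0,0.000625]], rotation=[[0,0,0],[0,0,0]])

```text
clock: 8.68
position: [0.4343, 0.1514, 0.1228]
tool_rot: [-3.142, -0.0, 0.188]
force: [0.0, -0.2, 0.5]
grip_width: -0.0
```

move_arm(jaw=[255,255,255,255], dp=[[0,0,0.000625],[0,0,0.000625],[0,0,0.000625],[0,0,0.000625]], rotation=[[0,0,0],[0,0,0],[0,0,0],[0,0,0]])

```text
clock: 9.18
position: [0.4341, 0.1517, 0.1207]
tool_rot: [-3.142, -0.0, 0.189]
force: [0.3, -0.4, -0.1]
grip_width: -0.0003
```

move_arm(jaw=[255,255], dp=[[0,0,0.000625],[0,0,0.000625]], rotation=[[0,0,0],[0,0,0]])

```text
clock: 9.43
position: [0.4341, 0.1517, 0.1199]
tool_rot: [3.142, -0.0, 0.189]
force: [-3.2, -1.2, 13.1]
grip_width: -0.0
```

move_arm(jaw=[255], dp=[[0,0,0.000625]], rotation=[[0,0,0]])

```text
clock: 9.55
position: [0.4341, 0.1517, 0.1196]
tool_rot: [3.142, -0.0, 0.189]
force: [-6.0, -1.9, 21.1]
grip_width: 0.0003
```

L5 is firm. Now L2, in the far row, pressed on its far edge.

move_arm(jaw=[255,255,255,255,255,255], dp=[[0,0,-0.03],[0.06,0.0345,0],[0.06,0.0345,0],[0.06,0.0345,0],[0.06,0.0345,0],[0,0,0]], rotation=[[0,0,0],[0,0,0],[0,0,0],[0,0,0],[0,0,0],[0,0,0]])

```text
clock: 10.3
position: [0.6458, 0.077, 0.1423]
tool_rot: [3.141, -0.0, 0.186]
force: [-1.2, -0.1, -0.9]
grip_width: 0.0
```

move_arm(jaw=[255,255,255], dp=[[0,0,0.0245],[0,0,0],[0,0,0]], rotation=[[0,0,0],[0,0,0],[0,0,0]])

```text
clock: 10.68
position: [0.6429, 0.0798, 0.1237]
tool_rot: [-3.141, 0.0, 0.19]
force: [0.4, -0.3, 1.3]
grip_width: 0.0
```

move_arm(jaw=[255,255,255,255], dp=[[0,0,0.00125],[0,0,0.00125],[0,0,0.00125],[0,0,0.000625]], rotation=[[0,0,0],[0,0,0],[0,0,0],[0,0,0]])

```text
clock: 11.18
position: [0.6434, 0.0793, 0.1201]
tool_rot: [-3.142, 0.0, 0.189]
force: [-0.4, -0.6, -0.8]
grip_width: 0.0002
```

move_arm(jaw=[255,255], dp=[[0,0,0.000625],[0,0,0.000625]], rotation=[[0,0,0],[0,0,0]])

```text
clock: 11.42
position: [0.6434, 0.0793, 0.1191]
tool_rot: [3.142, 0.0, 0.189]
force: [0.0, -0.1, 0.1]
grip_width: 0.0001
```

move_arm(jaw=[255,255], dp=[[0,0,0.000625],[0,0,0.000625]], rotation=[[0,0,0],[0,0,0]])

```text
clock: 11.68
position: [0.6434, 0.0793, 0.1181]
tool_rot: [3.142, 0.0, 0.189]
force: [-0.0, -0.3, 0.0]
grip_width: 0.0002
```

move_arm(jaw=[255,255], dp=[[0,0,0.000625],[0,0,0.000625]], rotation=[[0,0,0],[0,0,0]])

```text
clock: 11.92
position: [0.6435, 0.0794, 0.1172]
tool_rot: [-3.142, -0.0, 0.189]
force: [-2.1, -0.3, 4.8]
grip_width: 0.0
```

move_arm(jaw=[255], dp=[[0,0,0.000625]], rotation=[[0,0,0]])

```text
clock: 12.05
position: [0.6435, 0.0794, 0.117]
tool_rot: [3.142, -0.0, 0.189]
force: [-3.7, 0.1, 10.2]
grip_width: -0.0001
```

move_arm(jaw=[255], dp=[[0,0,0.000625]], rotation=[[0,0,0]])

```text
clock: 12.18
position: [0.6436, 0.0794, 0.1168]
tool_rot: [3.142, -0.001, 0.189]
force: [-5.2, -0.2, 14.6]
grip_width: -0.0001
```

L2 is firm, which leaves L1. I'll check it gently.

move_arm(jaw=[255,255,255,255,255,255,255], dp=[[0,0,-0.03],[-0.0015,0.0465,0],[-0.0015,0.0465,0],[-0.0015,0.0465,0],[0,0,0],[0,0,0.01],[0,0,0]], rotation=[[0,0,0],[0,0,0],[0,0,0],[0,0,0],[0,0,0],[0,0,0],[0,0,0]])

```text
clock: 13.05
position: [0.6603, -0.0296, 0.1312]
tool_rot: [-3.141, 0.001, 0.19]
force: [0.8, -0.1, 0.4]
grip_width: 0.0003
```

move_arm(jaw=[255,255,255], dp=[[0,0,0],[0,0,0.000625],[0,0,0.000625]], rotation=[[0,0,0],[0,0,0],[0,0,0]])

```text
clock: 13.42
position: [0.6609, -0.0308, 0.1312]
tool_rot: [3.142, -0.0, 0.189]
force: [-0.3, -0.3, -0.7]
grip_width: -0.0001
```

move_arm(jaw=[255,255,255,255], dp=[[0,0,0.000625],[0,0,0.000625],[0,0,0.000625],[0,0,0.000625]], rotation=[[0,0,0],[0,0,0],[0,0,0],[0,0,0]])

```text
clock: 13.92
position: [0.6608, -0.031, 0.1291]
tool_rot: [3.142, 0.0, 0.189]
force: [-0.0, -0.7, -0.1]
grip_width: 0.0001
```

move_arm(jaw=[255,255], dp=[[0,0,0.000625],[0,0,0.000625]], rotation=[[0,0,0],[0,0,0]])

```text
clock: 14.18
position: [0.6608, -0.0309, 0.128]
tool_rot: [-3.142, 0.0, 0.189]
force: [0.0, 0.2, -0.5]
grip_width: 0.0
```

move_arm(jaw=[255,255], dp=[[0,0,0.000625],[0,0,0.000625]], rotation=[[0,0,0],[0,0,0]])

```text
clock: 14.42
position: [0.6609, -0.0309, 0.1271]
tool_rot: [-3.142, -0.0, 0.189]
force: [-0.2, -1.2, 0.8]
grip_width: 0.0002
```

move_arm(jaw=[255,255], dp=[[0,0,0.000625],[0,0,0.000625]], rotation=[[0,0,0],[0,0,0]])

```text
clock: 14.68
position: [0.6609, -0.0309, 0.1261]
tool_rot: [-3.142, -0.0, 0.189]
force: [1.0, -0.0, 1.4]
grip_width: 0.0
```

move_arm(jaw=[255,255], dp=[[0,0,0.000625],[0,0,0.000625]], rotation=[[0,0,0],[0,0,0]])

```text
clock: 14.92
position: [0.661, -0.0309, 0.1252]
tool_rot: [3.142, -0.0, 0.189]
force: [0.7, -0.1, 2.1]
grip_width: 0.0003
```

It gives softly (about 1 N/mm), so it rocks. A little further to be past 0.045 rad.

move_arm(jaw=[255,255], dp=[[0,0,0.000625],[0,0,0.000625]], rotation=[[0,0,0],[0,0,0]])

```text
clock: 15.18
position: [0.6609, -0.0309, 0.1241]
tool_rot: [-3.142, -0.0, 0.189]
force: [2.3, 1.1, 1.8]
grip_width: 0.0001
```

move_arm(jaw=[255], dp=[[0,0,0.000625]], rotation=[[0,0,0]])

```text
clock: 15.3
position: [0.661, -0.0309, 0.1237]
tool_rot: [3.142, -0.0, 0.189]
force: [2.3, 1.2, 3.3]
grip_width: -0.0002
```

```bash
python3 - <<'E'
from workcell import grab_frame
import cv2
b=grab_frame("scene")
cv2.imwrite("pics/s3.png",cv2.resize(b[140:280,150:320],None,fx=4,fy=4,interpolation=cv2.INTER_CUBIC))
E
```

```text
(no output)
```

View pics/s3.png

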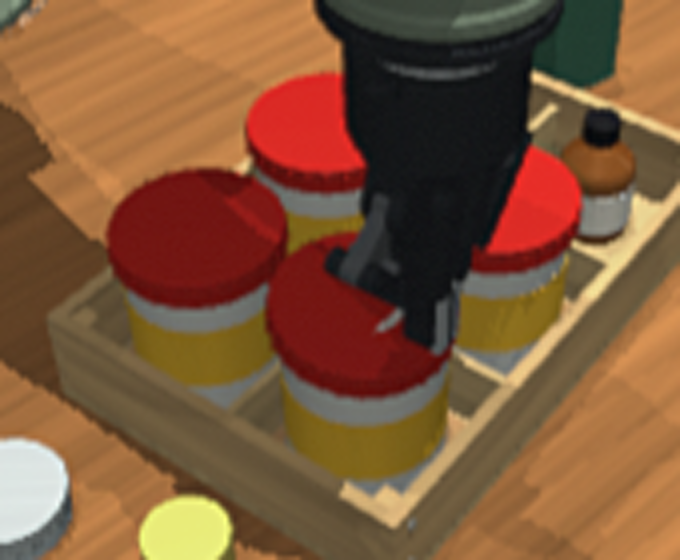

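The lid is tipped by about 0.1 rad at 3.3 N. I'll lift off and go to its middle.

move_arm(jaw=[255,255,255,255,255], dp=[[0,0,-0.0125],[-0.05,0,0],[0,0,0],[0,0,0.003],[0,0,0]], rotation=[[0,0,0],[0,0,0],[0,0,0],[0,0,0],[0,0,0]])

```text
clock: 15.98
position: [0.6219, -0.0382, 0.131]
tool_rot: [-3.141, 0.0, 0.189]
force: [0.6, -0.4, -0.4]
grip_width: 0.0001
```

move_arm(jaw=[255,255,255], dp=[[0,0,0.000625],[0,0,0.000625],[0,0,0.000625]], rotation=[[0,0,0],[0,0,0],[0,0,0]])

```text
clock: 16.35
position: [0.6216, -0.0384, 0.1296]
tool_rot: [-3.142, 0.0, 0.189]
force: [0.3, -1.2, -0.4]
grip_width: -0.0004
```

move_arm(jaw=[255,255,255], dp=[[0,0,0.000625],[0,0,0.000625],[0,0,0.000625]], rotation=[[0,0,0],[0,0,0],[0,0,0]])

```text
clock: 16.73
position: [0.6216, -0.0384, 0.1282]
tool_rot: [-3.142, -0.0, 0.189]
force: [0.2, 0.6, -0.7]
grip_width: 0.0002
```

move_arm(jaw=[255,255,255], dp=[[0,0,0.000625],[0,0,0.000625],[0,0,0.000625]], rotation=[[0,0,0],[0,0,0],[0,0,0]])

```text
clock: 17.1
position: [0.6216, -0.0384, 0.1272]
tool_rot: [3.142, -0.0, 0.189]
force: [-3.2, 1.1, 9.0]
grip_width: 0.0003
```

move_arm(jaw=[255], dp=[[0,0,0.000625]], rotation=[[0,0,0]])

```text
clock: 17.23
position: [0.6216, -0.0385, 0.1267]
tool_rot: [3.142, -0.0, 0.189]
force: [-3.6, 0.0, 9.1]
grip_width: 0.0001
```

move_arm(jaw=[255], dp=[[0,0,0.000625]], rotation=[[0,0,0]])

```text
clock: 17.35
position: [0.6216, -0.0384, 0.1262]
tool_rot: [3.141, -0.0, 0.189]
force: [-2.8, 0.1, 9.3]
grip_width: -0.0004
```

It's sliding down at about 9 N, so I'll carry on.

move_arm(jaw=[255,255,255,255], dp=[[0,0,0.000625],[0,0,0.000625],[0,0,0.000625],[0,0,0.000625]], rotation=[[0,0,0],[0,0,0],[0,0,0],[0,0,0]])

```text
clock: 17.85
position: [0.6216, -0.0385, 0.1242]
tool_rot: [3.141, -0.0, 0.189]
force: [-3.7, 0.3, 8.9]
grip_width: -0.0001
```

move_arm(jaw=[255,255], dp=[[0,0,0.000625],[0,0,0.000625]], rotation=[[0,0,0],[0,0,0]])

```text
clock: 18.1
position: [0.6216, -0.0384, 0.1232]
tool_rot: [3.142, -0.0, 0.189]
force: [-3.8, 0.6, 9.2]
grip_width: -0.0004
```

move_arm(jaw=[255], dp=[[0,0,0.000625]], rotation=[[0,0,0]])

```text
clock: 18.23
position: [0.6216, -0.0384, 0.1228]
tool_rot: [3.141, -0.0, 0.189]
force: [-2.9, 0.5, 10.7]
grip_width: -0.0001
```

move_arm(jaw=[255], dp=[[0,0,0.000625]], rotation=[[0,0,0]])

```text
clock: 18.35
position: [0.6217, -0.0385, 0.1226]
tool_rot: [3.141, -0.0, 0.189]
force: [-6.5, 0.1, 18.2]
grip_width: 0.0003
```

move_arm(jaw=[255], dp=[[0,0,0.000625]], rotation=[[0,0,0]])

```text
clock: 18.48
position: [0.6217, -0.0385, 0.1225]
tool_rot: [3.141, -0.001, 0.189]
force: [-9.5, 0.2, 24.5]
grip_width: 0.0001
```

Home: the force rises stiffly after about 5 mm of travel. I'll recheck at the edge that it no longer tips.

move_arm(jaw=[255,255,255,255,255,255], dp=[[0,0,-0.0125],[0.05,0,0],[0,0,0],[0,0,0.008],[0,0,0],[0,0,0.000625]], rotation=[[0,0,0],[0,0,0],[0,0,0],[0,0,0],[0,0,0],[0,0,0]])

```text
clock: 19.23
position: [0.6605, -0.0312, 0.1243]
tool_rot: [3.142, 0.0, 0.189]
force: [0.2, 0.3, 0.3]
grip_width: -0.0001
```

move_arm(jaw=[255,255], dp=[[0,0,0.000625],[0,0,0.000625]], rotation=[[0,0,0],[0,0,0]])

```text
clock: 19.48
position: [0.6608, -0.0309, 0.1234]
tool_rot: [3.142, -0.0, 0.189]
force: [0.4, -0.1, 0.3]
grip_width: -0.0002
```

move_arm(jaw=[255], dp=[[0,0,0.000625]], rotation=[[0,0,0]])

```text
clock: 19.6
position: [0.6608, -0.031, 0.1229]
tool_rot: [3.142, -0.0, 0.189]
force: [-0.9, -0.7, 1.3]
grip_width: -0.0
```

move_arm(jaw=[255], dp=[[0,0,0.000625]], rotation=[[0,0,0]])

```text
clock: 19.73
position: [0.6609, -0.0309, 0.1225]
tool_rot: [3.142, -0.0, 0.189]
force: [-3.0, -0.3, 7.0]
grip_width: 0.0001
```

move_arm(jaw=[255], dp=[[0,0,0.000625]], rotation=[[0,0,0]])

```text
clock: 19.85
position: [0.6609, -0.031, 0.1223]
tool_rot: [3.141, -0.0, 0.189]
force: [-4.5, -0.6, 12.2]
grip_width: -0.0002
```

move_arm(jaw=[255,255,255,255,255], dp=[[0,0,-0.04],[0,0,-0.06],[0,0,-0.06],[0,0,0],[0,0,0]], rotation=[[0,0,0],[0,0,0],[0,0,0],[0,0,0],[0,0,0]])

```text
clock: 20.48
position: [0.6606, -0.0309, 0.2493]
tool_rot: [-3.142, 0.001, 0.189]
force: [-0.2, -0.2, -0.5]
grip_width: 0.0001
```

```bash
python3 - <<'E'
from workcell import grab_frame
import cv2
a=grab_frame("top");b=grab_frame("scene")
cv2.imwrite("pics/end.png",cv2.resize(cv2.hconcat([a[120:270,120:370],b[120:310,120:340]][0:1]),(400,240)))
A=cv2.resize(a[120:270,120:370],(400,240));B=cv2.resize(b[110:310,120:340],(400,364))
A=cv2.copyMakeBorder(A,0,124,0,0,cv2.BORDER_CONSTANT)
cv2.imwrite("pics/end.png",cv2.hconcat([A,B]))
E
```

```text
(no output)
```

View pics/end.png

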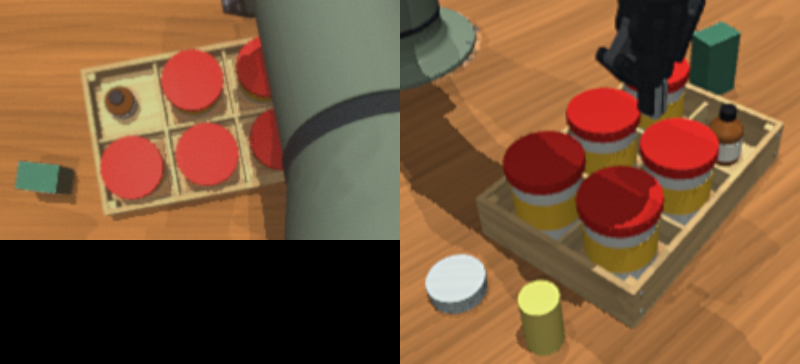

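The arm is clear. All lids look level, and the bottle, carton, candle and tin stand as they were.

```bash
python3 -c "
from workcell import workorder; print(workorder.job_done())"
```

```text
the job is handed in; nothing more can be done
None
```

I found the loose lid, pushed it home and handed the job in at about 20.5 s of the 54 s; no verdict was reported.

- **Finding it:** I pressed all five lids near the edge. Four were firm, giving well under 1 mm. The lid in the far row on the candle side (centre about x 0.622, y −0.038) tipped about 3.5 mm, roughly 0.1 rad estimated from the fingertip travel, at 2–3 N.
- **Pushing it home:** I pressed its middle. It went down about 5 mm (0.1275 to 0.1225 m) at 9–11 N, then stopped firmly at 24 N.
- **Last checks:** A second press on the same edge rose to 12 N with no tipping. The last picture shows the lids level, though the arm hid part of the top view. The bottle, carton, candle and tin stood in place, and the arm was clear at z 0.25 m.
- **Didn't go as planned:** My first edge press, on a firm lid, used steps that were too coarse and reached 28.6 N. That is under the 50 N limit but more than I intended, so I used finer steps near contact after that. The lid heights from the cameras read about 2–4 mm too low, so I relied on touch instead.

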